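# Snap a bearing cap into a wheel hub with a hand pusher

### The arm

A 6-joint arm with a two-finger parallel gripper is mounted at the origin on the work surface. World frame = base frame: x ahead of the robot, y to its left, z up, the work surface at z = 0. Lengths are in m, angles in degrees, forces in N, time in s.
With the tool pointing down it reaches from about 0.35 to 0.875 m from the base axis. Payload 4.2 kg.
Tool frame: the origin (TCP) lies on the front face of the gripper's body, between the roots of the fingers; the fingertips stand 70 mm ahead of it and the grasp point (between the pads) lies 51 mm ahead of it; x points along the fingers, y is the direction in which the jaws open and shut, and the axes are right-handed (so a half turn about x gives the same grasp; the last joint's range is limited). The gripper opens to 87 mm and grips with 3 to 60 N. Pads are 19 mm wide; open, the fingers measure 117 mm over their backs; the gripper's body (75 mm by 190 mm) begins 51 mm behind the grasp point.
Start: joints at [-55.141, 22.042, 0.453, 0, -68.411, -14.817], TCP at [0.214, -0.587, 0.292] pointing down, gripper open.
Joint ranges: [-179.83, 179.83], [-69.29, 118.12], [-61.27, 80.66], [-181.25, 117.63], [-171.15, -9.14], [-177.46, 177.46]. Speed limits (degrees/s): [159.86, 159.86, 180, 180, 180, 180].

### API

Orientations are given as a 3x3 rotation matrix whose columns are the frame's x, y, z axes.
In Python, from station import r, viewer, spotter gives the robot as it stands.
- The arm moves only by the tool move_arm, never from a script. Its argument "series" is a list that holds one entry, the list of rows, each a list of 7 numbers: the turn, a rotation vector about the world's x, y, z scaled (see below), then the shift along the world's x, y, z scaled (see below), then the opening, from 0 (shut) to 1 (fully open). A call has 1 to 20 rows; each row shifts and turns the pose as measured when the row begins; what a row does not reach is not made up. The controller multiplies each number of a shift by 60 mm and each number of a turn by 8 degrees. A row lasts 1/8 s, in which the tool goes at most 62.5 mm and 10.7 degrees, less where a joint would pass 70% of its speed; a pose out of reach is approached as far as the arm can. A call with a number of a shift or a turn outside -1 to 1 is refused whole. A call with a gripper value outside its range is refused whole. The fingers move at their own pace and stop on an object; the grip force is fixed at half the most. Time passes only in rows, so rows that do not move let the fingers close. It gives the time, the measured TCP pose, the force and the opening at its end, in the units of the state.
- r.sense(): the state, without advancing time (a new reading comes with each control period).
- viewer.capture(name): name is "scene" or "top"; returns (picture, depth): 480x640x3 uint8, red, green, blue; 480x640 float32, m along the optical axis (not along the pixel's ray), 0 where there is no reading.
- viewer.camera_params(name): a dict with "mtx" (3x3 intrinsics, pixels), "pose" (4x4, takes a point from camera to world coordinates). Camera axes: x right, y down, z forward; pixel columns grow to the right and rows downward; lengths in m; the calibration is good to about 2 mm. A picture is of the moment at which its call begins. camera_params takes no time and is no camera call.
- r.finish_job(): hands the job in, once; it reports no verdict.
Trained networks look in the newest picture that a camera, given by its name, has taken for a name from the list of things; names that differ only in an ending like _2 or _b are one class to them, and where a whole thing is asked for, a point or a joint stands for the part that bears it (a point fixed in the world has none). Each returns a list of dicts, best first, with "conf" (0 to 1); they miss things now and then, are a little off and sometimes report something else, mostly with a low value. They report only what shows in the picture. A call takes as long as a camera call. They do not tell look-alikes from the thing itself.
- spotter.find_in(camera, name): "centre" ([column, row] in pixels, amid what is visible of it).
- spotter.trace(camera, name): "mask" (480x640 bool, what is visible of it) and "centre" ([column, row] in pixels, amid what is visible of it).
The state is a dict: "time_s": time; "joints": joint angles; "joint_velocities": joint speeds; "effort": joint torques, N m; "tcp_pos": TCP position; "ee_rot": TCP orientation; "wrist_force": force on the tool from outside, world axes, zero at the start; "moment": the same for the moment, N m; "gripper_width": opening from 0.0 (shut) to 1.0 (fully open).
Only numpy, scipy, OpenCV 4.12 (cv2) and the standard library are available. Lean on these libraries where they do the work, as an engineer would, in place of code of your own. Each camera call takes 0.05 s, during which the arm holds its last target.

### The job

The orange bearing cap sits loosely in the bore of the aluminium wheel hub. Take the blue-handled pusher out of its wooden stand, press the cap straight down with it until the cap snaps in and sits flush with the hub's rim, and then put the pusher back upright in its stand, fully down. Press gently but firmly: 20 to 25 N is enough, over 40 N cracks the cap; touch the cap only with the pusher and leave the other things alone.

Things in the scene. Friction and masses are not known exactly. Their poses are not given: they have to be found in the camera images.
- hub_rim (a point): Centre of the hub's top rim, z up. Fixed aluminium wheel hub, bore upwards: flange 128 mm across and 10 mm high, barrel 86 mm across, rim 60 mm above the bench. The bore in its top is 46 mm across and 16 mm deep with a flat floor; four sprung noses in its wall hold the cap once it is pressed past them.
- cap_top (a point): Centre of the top face of the orange cap, z up along its axis. Cap 44 mm across its rim, 16 mm high, flat round top 35 mm across. It starts resting on the sprung noses, its top about 10 mm above the hub's rim; pressed home it stands on the bore floor, its top flush with the rim. The push grows to 10 to 20 N over the first 5 mm or so, then the cap gives way and snaps down the rest; released too early it rises again.
- pusher_grip (a point): Middle of the pusher's grip, z up along its axis. Loose pusher, 0.24 to 0.34 kg, upright in the stand: round blue handle 28 mm across, 62 mm high, on a round steel collar 44 mm across, 6 mm thick; below it a steel tip. This point is 35 mm above the collar's underside (29 mm above its top), 33 mm below the handle's top.
- pusher: The same pusher; origin at the centre of its collar's underside, z up. Its flat round steel tip, 24 mm across, screws in and out: it sticks out 20 to 40 mm below the origin, set differently each time, fixed while working and hidden in the stand; so the contact with the cap must be felt.
- stand_hole (a point): Centre of the mouth of the hole in the stand, z up. Fixed light wooden block 70 x 70 x 60 mm with a round hole 32 mm across and 48 mm deep in its top. The pusher hangs in it with the collar's underside resting on the block's top, 60 mm above the bench.
- spare_cap: Second, identical orange cap lying on the bench between hub and stand: not to be used. Origin at its underside centre.
- wrench: Steel wrench lying on the bench along x between hub and stand, 170 mm long: a bystander.
- bearing: Steel bearing ring 48 mm across, 14 mm high, lying on the bench: a bystander. Origin at its underside centre.
- screwdriver: Screwdriver 200 mm long lying on the bench at the left: a bystander.
- brush: Brush 200 mm long lying on the bench at the right: a bystander.
- jar: Jar 64 mm across, 80 mm high, standing beyond the left one of hub and stand: a bystander. Origin at its underside centre.
Things that resemble listed ones, but are neither listed nor needed, are in the scene too. What is shaped like the pusher but pink is not meant.

How it is judged:
By the outcome, as a careful person would: the job done as asked, in the order asked, and still so for the second after the job is handed in, with the robot touching nothing.
It also fails if it takes over 48 s, if anything falls off the work surface, if the arm or the gripper's body presses on something with over 40 N, if the wrist force passes 120 N, or if a joint passes its speed limit or range.

## Working session

There is one attempt and no reset: what is moved stays moved. The work goes in short steps, Python scripts to look and compute and a tool call to move; the robot and the scene stay as the last step left them, time stands still between calls to the robot, and variables do not carry over. Pictures are saved under pics/ and viewed, and the job is handed in when it is done.

Besides the shell and the picture viewer there is one more tool, called after "Call:" as name([rows], argument=value, ...), one row to a line, values as JSON. move_arm: Moves the arm, as the interface text tells. Its arguments: {"type":"object","properties":{"series":{"type":"array","items":{"type":"array","items":{"type":"array","items":{"type":"number","minimum":-1,"maximum":1}}}}},"required":["series"]}

```bash
ls; mkdir -p pics; python3 - <<'E'
from station import r, viewer, spotter
import cv2,numpy as np
s=r.sense();print(s)
for n in("scene","top"):
    p,d=viewer.capture(n);c=viewer.camera_params(n);print(n,c)
    cv2.imwrite(f"pics/{n}0.png",p[:,:,::-1]);np.savez(f"{n}0.npz",p=p,d=d,K=c["mtx"],T=c["pose"])
E
```

```text
pics
{'time_s': 0.0, 'joints': array([-5.51391092e+01,  2.20909253e+01,  3.78760548e-01, -2.82425182e-02,
       -6.84112321e+01, -1.48173658e+01]), 'joint_velocities': array([-0.04062049, -0.00335036,  0.02199898,  0.06349181, -0.09787875,
        0.06393101]), 'effort': array([ 1.05231728e-03, -3.90664601e+01,  1.87409109e+01,  4.21974286e+00,
        1.11695181e-02, -1.83829734e-04]), 'tcp_pos': array([ 0.21407978, -0.58670613,  0.29115268]), 'ee_rot': array([[-8.54897097e-04, -3.42562094e-01,  9.39494801e-01],
       [ 2.02913453e-03,  9.39492616e-01,  3.42563144e-01],
       [-9.99997576e-01,  2.19921758e-03, -1.08064936e-04]]), 'wrist_force': array([-7.47283996e-04,  8.64526233e-01, -4.61585588e-01]), 'moment': array([-0.01372119,  0.00523502, -0.03062145]), 'gripper_width': 0.9941840729748743}
scene {'mtx': array([[582.70395467,   0.        , 324.46601672],
       [  0.        , 582.70395467, 233.72261683],
       [  0.        ,   0.        ,   1.        ]]), 'pose': array([[ 0.48193603,  0.49290717, -0.72441713,  1.32036202],
       [ 0.87620242, -0.26861822,  0.40014193, -0.41920265],
       [ 0.00264119, -0.82757886, -0.56134326,  0.68505437],
       [ 0.        ,  0.        ,  0.        ,  1.        ]])}
top {'mtx': array([[504.56909567,   0.        , 315.2798239 ],
       [  0.        , 504.56909567, 236.59081866],
       [  0.        ,   0.        ,   1.        ]]), 'pose': array([[ 0.01375849, -0.98366791,  0.17946627,  0.37730209],
       [-0.99987211, -0.01207123,  0.01049029, -0.00839373],
       [-0.00815258, -0.17958765, -0.98370819,  1.01582932],
       [ 0.        ,  0.        ,  0.        ,  1.        ]])}
```

View pics/scene0.png

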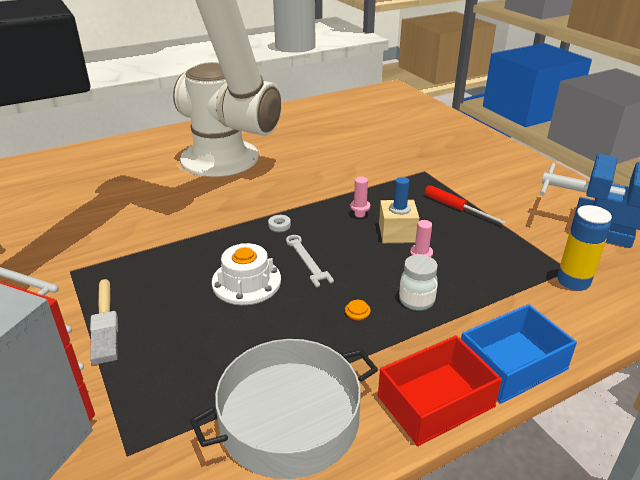

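View pics/top0.png

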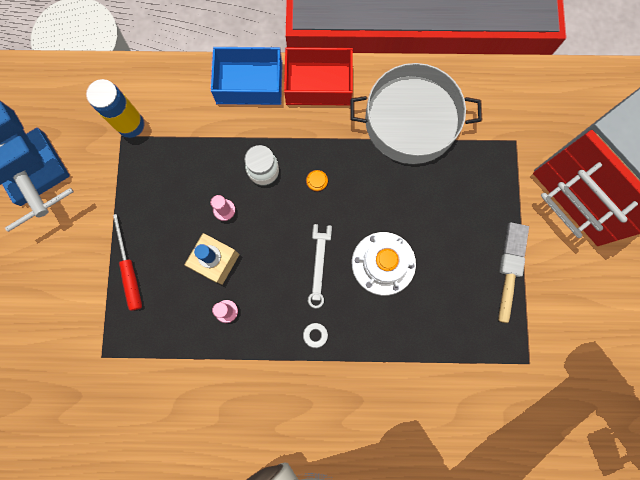

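The scene view shows the hub with its cap at about (245,265) and the stand with the blue pusher at about (400,215). In the top view they are at (386,262) and (210,258), with pink look-alikes at (222,208) and (225,311). Next I'll measure them.

```bash
cat > h.py <<'E'
import numpy as np,cv2
from scipy.optimize import least_squares
def cloud(d,K,T):
    v,u=np.mgrid[0:480,0:640]
    P=np.stack([(u-K[0,2])/K[0,0]*d,(v-K[1,2])/K[1,1]*d,d],-1)
    return P@T[:3,:3].T+T[:3,3]
def circ(p,r=None):
    c=p.mean(0)
    if r is None:
        f=least_squares(lambda q:np.hypot(*(p-q[:2]).T)-q[2],[*c,.02],loss='soft_l1',f_scale=.001)
    else: f=least_squares(lambda q:np.hypot(*(p-q[:2]).T)-r,c,loss='soft_l1',f_scale=.001)
    return f.x,f.cost
E
python3 - <<'E'
from h import *
from station import spotter
for n in("scene","top"):
    z=np.load(n+"0.npz");P=cloud(z["d"],z["K"],z["T"]);p=z["p"].astype(int);hsv=cv2.cvtColor(z["p"],cv2.COLOR_RGB2HSV)
    ok=(z["d"]>0)
    print(n)
    for nm in("pusher","pusher_grip","stand_hole","hub_rim","cap_top","wrench","jar"):
        for x in spotter.trace(n,nm)[:4]:
            m=x["mask"]&ok;Q=P[m]
            if len(Q)==0: continue
            print(nm,round(x["conf"],2),np.round(x["centre"]),m.sum(),np.round(np.median(Q,0),4),np.round(np.percentile(Q,[2,98],axis=0),3).tolist())
    o=ok&(hsv[...,0]>5)&(hsv[...,0]<22)&(hsv[...,1]>180)&(hsv[...,2]>150)
    b=ok&(hsv[...,0]>100)&(hsv[...,0]<120)&(hsv[...,1]>150)
    for nm,m in(("or",o),("bl",b)):
        k,l,st,ce=cv2.connectedComponentsWithStats(m.astype(np.uint8))
        for i in range(1,k):
            if 100<st[i,4]<2500:
                Q=P[l==i];zt=np.percentile(Q[:,2],90);S=Q[Q[:,2]>zt-.003];
                print(nm,np.round(ce[i]),st[i,4],"z90",round(zt,4),"top mean",np.round(S.mean(0),4),"mid",np.round((S.min(0)+S.max(0))/2,4),np.ptp(S,axis=0).round(3))
E
```

```text
scene
pusher 0.9 [424. 241.] 566 [0.6177 0.1802 0.0591] [[0.592, 0.168, 0.025], [0.627, 0.205, 0.091]]
pusher 0.61 [359. 197.] 491 [0.4174 0.1659 0.0496] [[0.399, 0.153, 0.008], [0.428, 0.184, 0.09]]
pusher 0.58 [401. 197.] 581 [0.5186 0.196  0.0936] [[0.493, 0.183, 0.061], [0.53, 0.22, 0.13]]
pusher_grip 0.87 [362. 197.] 490 [0.4174 0.1662 0.0471] [[0.398, 0.153, 0.004], [0.428, 0.184, 0.09]]
pusher_grip 0.87 [424. 242.] 582 [0.6173 0.1808 0.0584] [[0.553, 0.17, 0.004], [0.627, 0.24, 0.091]]
pusher_grip 0.65 [401. 200.] 570 [0.5186 0.196  0.0942] [[0.496, 0.183, 0.063], [0.53, 0.216, 0.13]]
stand_hole 0.87 [398. 223.] 1279 [0.5319 0.1858 0.0447] [[0.468, 0.158, 0.004], [0.553, 0.237, 0.064]]
stand_hole 0.17 [277. 222.] 315 [ 0.3703 -0.0029  0.0134] [[0.345, -0.024, 0.001], [0.389, 0.019, 0.017]]
hub_rim 0.69 [248. 275.] 2771 [ 0.539  -0.1479  0.0298] [[0.474, -0.194, 0.005], [0.571, -0.084, 0.062]]
wrench 0.88 [310. 261.] 570 [ 0.5153 -0.0074  0.008 ] [[0.422, -0.029, 0.003], [0.584, 0.008, 0.011]]
jar 0.92 [414. 283.] 1746 [0.7165 0.0985 0.055 ] [[0.68, 0.081, 0.007], [0.732, 0.133
[... 1641 characters left out ...]
] [[0.493, 0.184, 0.061], [0.532, 0.218, 0.13]]
jar 0.7 [262. 165.] 1045 [0.6917 0.1096 0.0781] [[0.67, 0.082, 0.001], [0.727, 0.14, 0.083]]
or [317. 180.] 341 z90 0.0174 top mean [0.681  0.001  0.0164] mid [6.804e-01 5.000e-04 1.760e-02] [0.035 0.033 0.006]
or [387. 259.] 387 z90 0.0709 top mean [ 0.5094 -0.1356  0.0698] mid [ 0.5096 -0.1355  0.0707] [0.033 0.032 0.005]
bl [113. 106.] 365 z90 0.1414 top mean [0.7853 0.3848 0.1411] mid [0.7937 0.392  0.1417] [0.045 0.042 0.006]
bl [135. 130.] 121 z90 0.0239 top mean [0.7853 0.38   0.0237] mid [0.7901 0.3861 0.0246] [0.039 0.033 0.007]
bl [204. 253.] 254 z90 0.1292 top mean [0.5103 0.2033 0.1281] mid [0.5099 0.2028 0.1288] [0.024 0.025 0.005]
```

```bash
python3 - <<'E'
from h import *
for n in("scene","top"):
    z=np.load(n+"0.npz");P=cloud(z["d"],z["K"],z["T"]);hsv=cv2.cvtColor(z["p"],cv2.COLOR_RGB2HSV);ok=z["d"]>0
    Q=P[ok];H=hsv[ok].astype(int)
    def near(c,R): return np.hypot(Q[:,0]-c[0],Q[:,1]-c[1])<R
    c=(.511,.202);bl=(H[:,0]>100)&(H[:,0]<120)&(H[:,1]>120)
    m=near(c,.03)&(Q[:,2]>.072)&(Q[:,2]<.122)
    print(n,"handle side",circ(Q[m][:,:2],.014),m.sum())
    m=near(c,.03)&(Q[:,2]>.126);print(" handle top",Q[m].mean(0),np.ptp(Q[m],axis=0),cv2.minEnclosingCircle(Q[m][:,:2].astype(np.float32)))
    m=near(c,.07)&(Q[:,2]>.055)&(Q[:,2]<.064)&(H[:,1]>50)&(H[:,0]<30)
    print(" stand rect",cv2.minAreaRect(Q[m][:,:2].astype(np.float32)*1000),m.sum(),np.median(Q[m][:,2]))
    m=near(c,.06)&(Q[:,2]>.004)&(Q[:,2]<.064)&(H[:,1]>50)&(H[:,0]<30)
    print(" stand all",cv2.minAreaRect(Q[m][:,:2].astype(np.float32)*1000),m.sum())
    c=(.51,-.1365)
    m=near(c,.05)&(Q[:,2]>.025)&(Q[:,2]<.052);print(" barrel",circ(Q[m][:,:2],.043),m.sum())
    m=near(c,.075)&(Q[:,2]>.006)&(Q[:,2]<.013);print(" flange",cv2.minEnclosingCircle(Q[m][:,:2].astype(np.float32)))
    m=near(c,.05)&(Q[:,2]>.055)&(Q[:,2]<.0625);print(" rim",cv2.minEnclosingCircle(Q[m][:,:2].astype(np.float32)),np.median(Q[m][:,2]))
    m=near(c,.025)&(Q[:,2]>.067);print(" captop",cv2.minEnclosingCircle(Q[m][:,:2].astype(np.float32)),np.median(Q[m][:,2]))
E
```

```text
scene handle side (array([0.52717393, 0.18804016]), np.float64(0.0009262251328558118)) 299
 handle top [0.51145742 0.20144011 0.12895883] [0.02844733 0.02756517 0.00473183] ((0.5112150311470032, 0.20171067118644714), 0.016386905685067177)
 stand rect ((508.59820556640625, 203.02581787109375), (71.08149719238281, 77.7762680053711), 63.01530456542969) 460 0.0611611115905224
 stand all ((509.7656555175781, 202.21343994140625), (71.58660125732422, 80.35428619384766), 62.306251525878906) 1256
 barrel (array([ 0.50779463, -0.1361406 ]), np.float64(0.0007992347286931957)) 660
 flange ((0.5107069611549377, -0.13716357946395874), 0.06455135345458984)
 rim ((0.5095370411872864, -0.13744309544563293), 0.04422259330749512) 0.06078139071326788
 captop ((0.5092505812644958, -0.13514529168605804), 0.01917707547545433) 0.07022668567634083
top handle side (array([0.51129937, 0.20438096]), np.float64(6.524632245152532e-06)) 104
 handle top [0.51064443 0.2036497  0.12789436] [0.02562284 0.02623597 0.00524945] ((0.5107258558273315, 0.20361275970935822), 0.013913732953369617)
 stand rect ((509.610595703125, 203.50119018554688), (71.16110229492188, 69.96265411376953), 62.41736602783203) 847 0.05966086043800101
 stand all ((514.6760864257812, 210.68624877929688), (89.85907745361328, 74.57534790039062), 62.90657424926758) 1056
 barrel (array([ 0.51033033, -0.13658175]), np.float64(0.0004208399178235512)) 200
 flange ((0.5095338821411133, -0.13573883473873138), 0.06395839899778366)
 rim ((0.5096909403800964, -0.13577710092067719), 0.041499264538288116) 0.05953422406828873
 captop ((0.5096648335456848, -0.13598918914794922), 0.017204929143190384) 0.06927445596566467
```

Call:
move_arm([
  [[0,0,0,0.35,0.93,0,1],[0,0,0,0.35,0.93,0,1],[0,0,0,0.35,0.93,0,1],[0,0,0,0.35,0.93,0,1],[0,0,0,0.35,0.93,0,1],[0,0,0,0.35,0.93,0,1],[0,0,0,0.35,0.93,0,1],[0,0,0,0.35,0.93,0,1],[0,0,0,0.35,0.93,0,1],[0,0,0,0.35,0.93,0,1],[0,0,0,0.35,0.93,0,1],[0,0,0,0.35,0.93,0,1],[0,0,0,0.35,0.93,0,1]],
])

```text
time_s: 2.42
tcp_pos: [0.4911, 0.1583, 0.2956]
ee_rot: [[0.013, -0.339, 0.941], [-0.0, 0.941, 0.339], [-1.0, -0.005, 0.013]]
wrist_force: [1.3, -0.9, 0.5]
gripper_width: 1.002
```

Call:
move_arm([
  [[0,0.09,0,0.33,0.74,-0.3,1],[0,0,0,0,0,0,1],[0,0,0,0,0,0,1]],
])

```text
time_s: 2.8
tcp_pos: [0.5122, 0.208, 0.2768]
ee_rot: [[0.001, -0.343, 0.939], [-0.0, 0.939, 0.343], [-1.0, -0.001, 0.001]]
wrist_force: [0.1, -0.0, 0.0]
gripper_width: 1.0
```

```bash
python3 - <<'E'
from station import r
s=r.sense();print(s["time_s"],s["tcp_pos"],s["ee_rot"],s["wrist_force"],s["joints"])
E
```

```text
2.8 [0.51218079 0.20797247 0.27681803] [[ 1.49743107e-03 -3.43424543e-01  9.39179078e-01]
 [-2.66077013e-04  9.39179961e-01  3.43425290e-01]
 [-9.99998843e-01 -7.64149665e-04  1.31497988e-03]] [ 0.1331852  -0.01328108  0.03478255] [ 3.89318544e+01  1.56867813e+01 -1.12477453e+01  7.38135360e-02
 -6.30083321e+01 -1.08879634e+02]
```

Call:
move_arm([
  [[0,0,0,-0.02,-0.08,-0.5,1],[0,0,0,0,0,-0.7,1],[0,0,0,0,0,-0.6,1],[0,0,0,0,0,-0.3,1],[0,0,0,0,0,0,1],[0,0,0,0,0,0,1]],
])

```text
time_s: 3.55
tcp_pos: [0.5107, 0.1971, 0.1543]
ee_rot: [[0.011, -0.338, 0.941], [0.005, 0.941, 0.338], [-1.0, 0.001, 0.012]]
wrist_force: [0.4, -0.0, 0.7]
gripper_width: 0.997
```

Call:
move_arm([
  [[-0.035,0.08,0,0,0.1,-0.1,1],[0,0,0,0,0,-0.1,1],[0,0,0,0,0,0,1]],
])

```text
time_s: 3.92
tcp_pos: [0.5117, 0.2039, 0.1441]
ee_rot: [[0.003, -0.338, 0.941], [0.003, 0.941, 0.338], [-1.0, 0.002, 0.004]]
wrist_force: [0.2, 0.3, -0.0]
gripper_width: 1.002
```

Call:
move_arm([
  [[-0.02,0.025,0,0,-0.01,-0.05,1],[0,0,0,0,0,0,0.6],[0,0,0,0,0,0,0],[0,0,0,0,0,0,0],[0,0,0,0,0,0,0],[0,0,0,0,0,0,0]],
])

```text
time_s: 4.68
tcp_pos: [0.5118, 0.2034, 0.1411]
ee_rot: [[-0.0, -0.338, 0.941], [0.0, 0.941, 0.338], [-1.0, 0.0, -0.0]]
wrist_force: [0.3, 0.3, 0.4]
gripper_width: 0.518
```

```bash
python3 - <<'E'
from station import r
s=r.sense();print(s["time_s"],s["tcp_pos"],s["ee_rot"],s["wrist_force"],s["moment"],s["gripper_width"]*87)
E
```

```text
4.675 [0.51175898 0.20337973 0.14113722] [[-4.89313612e-04 -3.37837382e-01  9.41204369e-01]
 [ 2.55470289e-04  9.41204409e-01  3.37837529e-01]
 [-9.99999848e-01  4.05758254e-04 -3.74236715e-04]] [0.27352898 0.31880303 0.36889677] [-0.02819335  0.01199856  0.03298678] 45.05743056697305
```

Call:
move_arm([
  [[0,0,0,0,0,0,0],[0,0,0,0,0,0,0],[0,0,0,0,0,0,0],[0,0,0,0,0,0,0],[0,0,0,0,0,0,0]],
])

```text
time_s: 5.3
tcp_pos: [0.5118, 0.2035, 0.1412]
ee_rot: [[-0.0, -0.338, 0.941], [0.0, 0.941, 0.338], [-1.0, 0.001, -0.0]]
wrist_force: [0.3, 0.0, -0.3]
gripper_width: 0.314
```

Call:
move_arm([
  [[0,0,0,0,0,0.2,0],[0,0,0,0,0,0.2,0],[0,0,0,0,0,0.2,0],[0,0,0,0,0,0.2,0],[0,0,0,0,0,0.2,0],[0,0,0,0,0,0.3,0],[0,0,0,0,0,0.3,0],[0,0,0,0,0,0,0],[0,0,0,0,0,0,0]],
])

```text
time_s: 6.42
tcp_pos: [0.51, 0.2025, 0.2426]
ee_rot: [[-0.003, -0.337, 0.942], [0.0, 0.942, 0.337], [-1.0, 0.001, -0.003]]
wrist_force: [0.2, -0.2, -2.8]
gripper_width: 0.315
```

```bash
python3 - <<'E'
from station import r,viewer
from h import *
s=r.sense();print(s["time_s"],s["tcp_pos"],s["ee_rot"],s["wrist_force"],s["moment"],s["gripper_width"]*87)
n="scene";p,d=viewer.capture(n);cv2.imwrite("pics/lift.png",cv2.resize(p[60:300,250:570,::-1],None,fx=2.4,fy=2.4))
E
```

```text
6.425 [0.50995156 0.20245502 0.24262297] [[-3.12228753e-03 -3.36511609e-01  9.41674141e-01]
 [ 3.36962952e-04  9.41678324e-01  3.36514221e-01]
 [-9.99995069e-01  1.36800345e-03 -2.82679854e-03]] [ 0.24548244 -0.2321237  -2.7534476 ] [0.04942829 0.02731904 0.02249061] 27.381421193176823
```

View pics/lift.png

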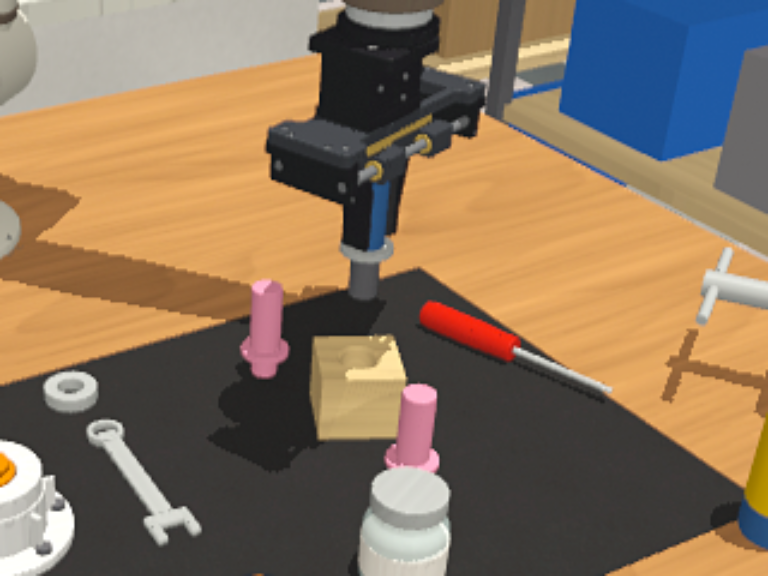

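```bash
python3 - <<'E'
from station import r,viewer
from h import *
n="top"
n="scene"
p,d=viewer.capture(n);c=viewer.camera_params(n);K,T=c["mtx"],c["pose"];P=cloud(d,K,T);hsv=cv2.cvtColor(p,cv2.COLOR_RGB2HSV)
# tip & collar: points near pusher axis
m=(d>0)&(np.hypot(P[...,0]-.51,P[...,1]-.2025)<.03)&(P[...,2]>.09)&(P[...,2]<.2)
Q=P[m]
h,e=np.histogram(Q[:,2],bins=np.arange(.1,.2,.003));print(list(zip(e.round(3),h)))
print("zmin",np.percentile(Q[:,2],[0,1,3]))
S=Q[(Q[:,2]<.155)&(Q[:,2]>.125)]
print("tip pts",len(S),np.median(S,0),[S[:,i].min() for i in range(3)],[S[:,i].max() for i in range(3)], circ(S[:,:2],.012))
# hole: dark pixels on block top / points below top inside
m=(d>0)&(np.hypot(P[...,0]-.51,P[...,1]-.203)<.025)&(P[...,2]<.056)&(P[...,2]>.005)
v,u=np.nonzero(m);print("hole pix",len(u),u.min(),u.max(),v.min(),v.max())
# hole pixel rays intersect z=.06
C=T[:3,3];R=np.stack([(u-K[0,2])/K[0,0],(v-K[1,2])/K[1,1],np.ones(len(u))],-1)@T[:3,:3].T
W=C+R*((.0602-C[2])/R[:,2])[:,None]
print(cv2.minEnclosingCircle(W[:,:2].astype(np.float32)),np.percentile(W,[1,99],axis=0))
E
```

```text
[(np.float64(0.1), np.int64(0)), (np.float64(0.103), np.int64(0)), (np.float64(0.106), np.int64(0)), (np.float64(0.109), np.int64(0)), (np.float64(0.112), np.int64(0)), (np.float64(0.115), np.int64(0)), (np.float64(0.118), np.int64(0)), (np.float64(0.121), np.int64(4)), (np.float64(0.124), np.int64(9)), (np.float64(0.127), np.int64(17)), (np.float64(0.13), np.int64(21)), (np.float64(0.133), np.int64(12)), (np.float64(0.136), np.int64(18)), (np.float64(0.139), np.int64(18)), (np.float64(0.142), np.int64(15)), (np.float64(0.145), np.int64(17)), (np.float64(0.148), np.int64(14)), (np.float64(0.151), np.int64(19)), (np.float64(0.154), np.int64(18)), (np.float64(0.157), np.int64(5)), (np.float64(0.16), np.int64(3)), (np.float64(0.163), np.int64(22)), (np.float64(0.166), np.int64(65)), (np.float64(0.169), np.int64(38)), (np.float64(0.172), np.int64(14)), (np.float64(0.175), np.int64(28)), (np.float64(0.178), np.int64(33)), (np.float64(0.181), np.int64(35)), (np.float64(0.184), np.int64(26)), (np.float64(0.187), np.int64(33)), (np.float64(0.19), np.int64(36)), (np.float64(0.193), np.int64(32)), (np.float64(0.196), np.int64(27))]
zmin [0.12244071 0.12532483 0.1277339 ]
tip pts 168 [0.5161406  0.19468611 0.14039845] [np.float64(0.4991674001819446), np.float64(0.18822290153407079), np.float64(0.1251828328968111)] [np.float64(0.5240461241591815), np.float64(0.21280633150256528), np.float64(0.15498493480330555)] (array([0.50737468, 0.20182861]), np.float64(0.00011980652823958183))
hole pix 78 392 406 206 213
((0.5100504159927368, 0.20087383687496185), 0.015139737166464329) [[0.49790018 0.18710657 0.0602    ]
 [0.52380018 0.21333927 0.0602    ]]
```

Call:
move_arm([
  [[0,0,0,0,-0.5,0,0],[0,0,0,0,-0.9,0,0],[0,0,0,0,-0.9,0,0],[0,0,0,0,-0.9,0,0],[0,0,0,0,-0.9,0,0],[0,0,0,0,-0.9,0,0],[0,0,0,0,-0.4,0,0],[0,0,0,0,0,0,0],[0,0,0,0,0,0,0]],
])

```text
time_s: 7.65
tcp_pos: [0.5072, -0.1302, 0.236]
ee_rot: [[-0.013, -0.339, 0.941], [-0.002, 0.941, 0.339], [-1.0, 0.003, -0.013]]
wrist_force: [-0.1, 0.0, -3.2]
gripper_width: 0.313
```

Call:
move_arm([
  [[0.014,-0.093,0,0.055,-0.1,-0.25,0],[0,0,0,0,0,-0.25,0],[0,0,0,0,0,0,0]],
])

```text
time_s: 8.02
tcp_pos: [0.511, -0.1332, 0.2051]
ee_rot: [[0.0, -0.343, 0.939], [0.0, 0.939, 0.343], [-1.0, 0.0, 0.0]]
wrist_force: [-0.6, -0.1, -3.1]
gripper_width: 0.317
```

```bash
python3 - <<'E'
from station import r,viewer
from h import *
s=r.sense();print(s["time_s"],s["tcp_pos"],s["ee_rot"],s["wrist_force"],s["moment"])
p,d=viewer.capture("scene");cv2.imwrite("pics/hub.png",cv2.resize(p[120:320,150:400,::-1],None,fx=3,fy=3))
E
```

```text
8.025 [ 0.51096393 -0.13320098  0.20511464] [[ 5.37753978e-06 -3.43409685e-01  9.39185705e-01]
 [ 2.23616217e-04  9.39185682e-01  3.43409676e-01]
 [-9.99999975e-01  2.08170455e-04  8.18424830e-05]] [-0.57517859 -0.1158009  -3.09522015] [ 0.03303859 -0.03699309  0.05389228]
```

View pics/hub.png

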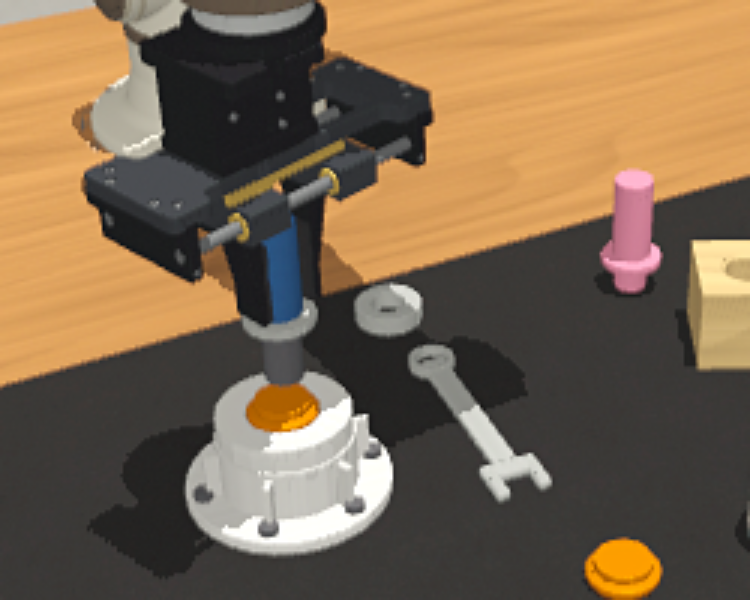

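Call:
move_arm([
  [[0,0,0,-0.01,-0.055,-0.08,0],[0,0,0,0,0,-0.05,0],[0,0,0,0,0,0,0]],
])

```text
time_s: 8.45
tcp_pos: [0.5119, -0.1358, 0.1992]
ee_rot: [[0.005, -0.346, 0.938], [-0.0, 0.938, 0.346], [-1.0, -0.002, 0.004]]
wrist_force: [-0.3, 0.8, -2.8]
gripper_width: 0.313
```

Call:
move_arm([
  [[0,0.035,0,-0.02,-0.005,-0.1,0],[0,0,0,0,0,-0.04,0],[0,0,0,0,0,-0.03,0],[0,0,0,0,0,0,0]],
])

```text
time_s: 8.95
tcp_pos: [0.511, -0.1363, 0.1895]
ee_rot: [[0.001, -0.346, 0.938], [-0.001, 0.938, 0.346], [-1.0, -0.001, 0.001]]
wrist_force: [-1.8, 0.1, -1.2]
gripper_width: 0.319
```

Call:
move_arm([
  [[0,0,0,0,0,-0.04,0],[0,0,0,0,0,0,0]],
])

```text
time_s: 9.2
tcp_pos: [0.5114, -0.1364, 0.1886]
ee_rot: [[0.002, -0.346, 0.938], [-0.001, 0.938, 0.346], [-1.0, -0.002, 0.002]]
wrist_force: [-0.2, 1.4, -3.2]
gripper_width: 0.314
```

Call:
move_arm([
  [[0,0.01,0,0,0,-0.05,0],[0,0,0,0,0,0,0]],
])

```text
time_s: 9.45
tcp_pos: [0.5117, -0.1364, 0.1857]
ee_rot: [[0.002, -0.346, 0.938], [-0.001, 0.938, 0.346], [-1.0, -0.002, 0.002]]
wrist_force: [-0.4, 0.1, -3.2]
gripper_width: 0.315
```

Call:
move_arm([
  [[0,0.015,0,-0.02,0,-0.04,0],[0,0,0,0,0,0,0]],
])

```text
time_s: 9.7
tcp_pos: [0.5115, -0.1365, 0.1839]
ee_rot: [[0.003, -0.347, 0.938], [-0.002, 0.938, 0.347], [-1.0, -0.003, 0.002]]
wrist_force: [0.4, 0.7, -1.8]
gripper_width: 0.318
```

Call:
move_arm([
  [[0.01,0.02,0,-0.015,0,-0.04,0],[0,0,0,0,0,0,0]],
])

```text
time_s: 9.95
tcp_pos: [0.5107, -0.1364, 0.1815]
ee_rot: [[0.0, -0.347, 0.938], [-0.0, 0.938, 0.347], [-1.0, -0.0, 0.0]]
wrist_force: [0.3, 0.3, -3.9]
gripper_width: 0.317
```

Call:
move_arm([
  [[0,0.005,0,-0.005,0,-0.05,0],[0,0,0,0,0,0,0]],
])

```text
time_s: 10.2
tcp_pos: [0.511, -0.1365, 0.1803]
ee_rot: [[0.0, -0.348, 0.937], [-0.001, 0.937, 0.348], [-1.0, -0.001, -0.0]]
wrist_force: [-1.0, 1.1, -3.0]
gripper_width: 0.314
```

Call:
move_arm([
  [[0,0.005,0,-0.01,0,-0.05,0],[0,0,0,0,0,0,0]],
])

```text
time_s: 10.45
tcp_pos: [0.5111, -0.1365, 0.1804]
ee_rot: [[0.002, -0.349, 0.937], [-0.002, 0.937, 0.349], [-1.0, -0.003, 0.001]]
wrist_force: [0.3, -1.7, -3.6]
gripper_width: 0.311
```

```bash
python3 - <<'E'
from station import r,viewer
from h import *
s=r.sense();print(s["time_s"],s["tcp_pos"],s["wrist_force"],s["moment"])
p,d=viewer.capture("scene");cv2.imwrite("pics/hub2.png",cv2.resize(p[170:300,190:320,::-1],None,fx=4.6,fy=4.6))
E
```

```text
10.45 [ 0.51105248 -0.13649608  0.18042083] [ 0.30378542 -1.65328785 -3.6249776 ] [ 0.04010552 -0.02184164 -0.02828227]
```

View pics/hub2.png

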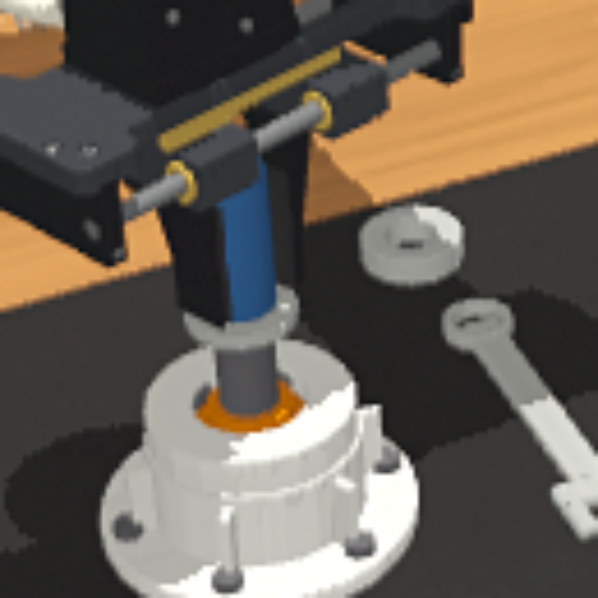

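Call:
move_arm([
  [[0.01,0.01,0,-0.01,0,-0.05,0]],
])

```text
time_s: 10.62
tcp_pos: [0.5116, -0.1367, 0.1801]
ee_rot: [[0.003, -0.351, 0.936], [-0.003, 0.936, 0.351], [-1.0, -0.003, 0.002]]
wrist_force: [-6.4, 4.6, 27.5]
gripper_width: 0.312
```

```bash
python3 - <<'E'
from station import r,viewer
from h import *
s=r.sense();print(s["time_s"],s["tcp_pos"],s["wrist_force"],s["moment"])
p,d=viewer.capture("top");c=viewer.camera_params("top")
p,d=viewer.capture("scene");c=viewer.camera_params("scene");P=cloud(d,c["mtx"],c["pose"]);hsv=cv2.cvtColor(p,cv2.COLOR_RGB2HSV)
s=r.sense();print(s["time_s"],s["tcp_pos"],s["wrist_force"])
o=(d>0)&(hsv[...,0]>5)&(hsv[...,0]<22)&(hsv[...,1]>180)&(np.hypot(P[...,0]-.51,P[...,1]+.1365)<.03)
print("cap",o.sum(),np.percentile(P[o][:,2],[5,25,50,75,95]))
z=np.load("scene0.npz");P0=cloud(z["d"],z["K"],z["T"]);h0=cv2.cvtColor(z["p"],cv2.COLOR_RGB2HSV)
o0=(h0[...,0]>5)&(h0[...,0]<22)&(h0[...,1]>180)&(np.hypot(P0[...,0]-.51,P0[...,1]+.1365)<.03)
print("cap0",o0.sum(),np.percentile(P0[o0][:,2],[5,25,50,75,95]))
both=o&o0;print("change",both.sum(),np.percentile((P-P0)[both],[10,50,90],axis=0))
m=(d>0)&(np.hypot(P[...,0]-.511,P[...,1]+.1365)<.03)&(P[...,2]>.07)&(P[...,2]<.14)
h,e=np.histogram(P[m][:,2],bins=np.arange(.07,.14,.002));print(list(zip((e*1000).round().astype(int).tolist(),h.tolist())))
E
```

```text
10.625 [ 0.51158176 -0.13669198  0.18009454] [-6.35262442  4.577214   27.53500839] [ 1.83405661  2.44867683 -0.05165644]
10.725 [ 0.51142312 -0.13665485  0.180172  ] [-4.91982366  3.32212155 16.94433439]
cap 99 [0.05420319 0.05718739 0.05978715 0.06082558 0.06238447]
cap0 292 [0.06163639 0.06428915 0.06873107 0.07046426 0.07181525]
change 96 [[-0.01056605  0.00087935 -0.00823917]
 [-0.0058972   0.00203345 -0.0045796 ]
 [-0.00253968  0.00361856 -0.00198683]]
[(70, 12), (72, 8), (74, 12), (76, 13), (78, 15), (80, 12), (82, 6), (84, 16), (86, 11), (88, 13), (90, 11), (92, 4), (94, 0), (96, 0), (98, 2), (100, 9), (102, 34), (104, 52), (106, 61), (108, 9), (110, 10), (112, 22), (114, 28), (116, 28), (118, 21), (120, 32), (122, 26), (124, 27), (126, 31), (128, 25), (130, 31), (132, 19), (134, 31), (136, 29)]
```

Call:
move_arm([
  [[0,0,0,0,0,0.02,0],[0,0,0,0,0,0.1,0],[0,0,0,0,0,0.3,0],[0,0,0,0,0,0.5,0],[0,0,0,0,0,0.3,0],[0,0,0,0,0,0,0],[0,0,0,0,0,0,0]],
])

```text
time_s: 11.6
tcp_pos: [0.5083, -0.1367, 0.2486]
ee_rot: [[-0.01, -0.348, 0.937], [-0.0, 0.937, 0.348], [-1.0, 0.003, -0.009]]
wrist_force: [0.4, -0.3, -3.1]
gripper_width: 0.314
```

```bash
python3 - <<'E'
from station import r,viewer
from h import *
s=r.sense();print(s["time_s"],s["tcp_pos"],s["ee_rot"],s["wrist_force"],s["moment"])
p,d=viewer.capture("scene");c=viewer.camera_params("scene");P=cloud(d,c["mtx"],c["pose"]);hsv=cv2.cvtColor(p,cv2.COLOR_RGB2HSV)
o=(d>0)&(hsv[...,0]>5)&(hsv[...,0]<22)&(hsv[...,1]>180)&(np.hypot(P[...,0]-.51,P[...,1]+.1365)<.03)
print("cap",o.sum(),np.percentile(P[o][:,2],[5,25,50,75,95]))
m=(d>0)&(hsv[...,1]<60)&(np.hypot(P[...,0]-.51,P[...,1]+.1365)<.042)&(np.hypot(P[...,0]-.51,P[...,1]+.1365)>.03)&(P[...,2]>.055)&(P[...,2]<.07)
print("rim",m.sum(),np.percentile(P[m][:,2],[5,50,95]))
cv2.imwrite("pics/hub3.png",cv2.resize(p[150:300,170:320,::-1],None,fx=4,fy=4))
E
```

```text
11.6 [ 0.50834575 -0.13672343  0.24856645] [[-9.54210901e-03 -3.48390960e-01  9.37300745e-01]
 [-4.12188076e-04  9.37344710e-01  3.48403106e-01]
 [-9.99954388e-01  2.93815623e-03 -9.08784801e-03]] [ 0.35902877 -0.27725185 -3.08343983] [ 0.02218311 -0.06725877 -0.02242535]
cap 199 [0.05511794 0.05929496 0.06047265 0.06116097 0.06259006]
rim 543 [0.0561351  0.06072193 0.06267476]
```

View pics/hub3.png

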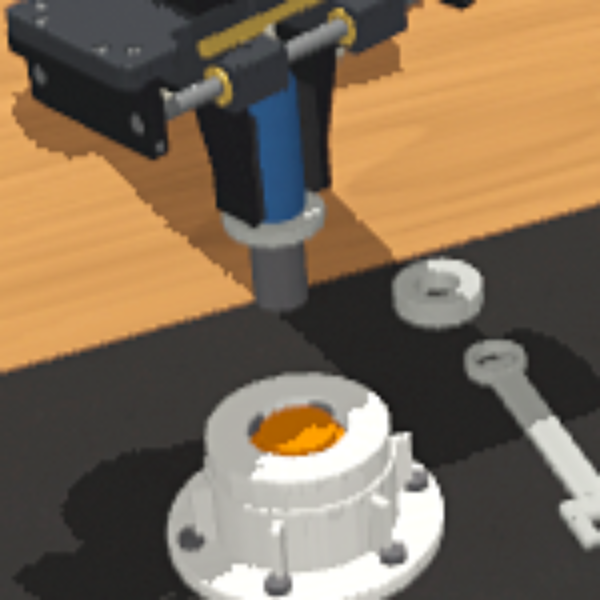

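The cap is at 0.0605 m against 0.0607 m for the rim, so it sits flush and stayed down after release. Now I'll take the pusher back to the stand.

Call:
move_arm([
  [[0,0,0,0,0.5,0,0],[0,0,0,0,0.9,0,0],[0,0,0,0,0.9,0,0],[0,0,0,0,0.9,0,0],[0,0,0,0,0.9,0,0],[0,0,0,0,0.9,0,0],[0,0,0,0,0.5,0,0],[0,0,0,0,0,0,0],[0,0,0,0,0,0,0]],
])

```text
time_s: 12.78
tcp_pos: [0.5043, 0.202, 0.2379]
ee_rot: [[-0.025, -0.346, 0.938], [-0.008, 0.938, 0.346], [-1.0, 0.001, -0.026]]
wrist_force: [0.3, -0.8, -3.5]
gripper_width: 0.317
```

Call:
move_arm([
  [[0.057,-0.18,0,0.12,0.02,-0.1,0],[0,0,0,0,0,0,0]],
])

```text
time_s: 13.02
tcp_pos: [0.5113, 0.2009, 0.2309]
ee_rot: [[-0.002, -0.343, 0.939], [-0.001, 0.939, 0.343], [-1.0, -0.001, -0.002]]
wrist_force: [0.2, 0.0, -3.1]
gripper_width: 0.314
```

```bash
python3 - <<'E'
from station import r,viewer
from h import *
s=r.sense();print(s["time_s"],s["tcp_pos"],s["ee_rot"],s["wrist_force"])
p,d=viewer.capture("scene");c=viewer.camera_params("scene");K,T=c["mtx"],c["pose"];P=cloud(d,K,T)
t=s["tcp_pos"]
for lo,hi,rr in((.105,.112,None),(-.002,.0,None)): pass
zc=t[2]-.081
def mid(z0,z1):
    m=(d>0)&(np.hypot(P[...,0]-t[0],P[...,1]-t[1])<.03)&(P[...,2]>z0)&(P[...,2]<z1)
    v,u=np.nonzero(m);rows=[]
    for y in np.unique(v):
        rows.append(((u[v==y].min()+u[v==y].max())/2,np.ptp(u[v==y])+1,y))
    return np.array(rows)
def proj(X):
    q=T[:3,:3].T@(np.array(X)-T[:3,3]);return K[0,0]*q[0]/q[2]+K[0,2],K[1,1]*q[1]/q[2]+K[1,2]
print("tip",mid(zc-.034,zc-.004));print("handle",mid(zc+.01,zc+.06)[::4])
for z in(zc-.037,zc,zc+.03):print("proj axis",proj([t[0],t[1],z]))
cv2.imwrite("pics/ret.png",cv2.resize(p[100:260,330:490,::-1],None,fx=3.7,fy=3.7))
E
```

```text
13.025 [0.51125757 0.20090038 0.23088251] [[-1.51272850e-03 -3.43371626e-01  9.39198402e-01]
 [-1.20692502e-03  9.39199419e-01  3.43370054e-01]
 [-9.99998127e-01 -6.14116382e-04 -1.83517754e-03]] [ 0.22796558  0.02296509 -3.14967913]
tip [[395.5   2.  174. ]
 [401.   13.  175. ]
 [401.   13.  176. ]
 [400.5  12.  177. ]
 [400.5  12.  178. ]
 [400.5  12.  179. ]
 [400.5  12.  180. ]
 [400.5  12.  181. ]
 [400.5  12.  182. ]
 [400.5  12.  183. ]
 [400.5  12.  184. ]
 [400.5  12.  185. ]
 [400.   11.  186. ]
 [400.5  10.  187. ]
 [400.5   4.  188. ]]
handle [[417.    1.  140. ]
 [413.    7.  144. ]
 [408.   15.  148. ]
 [403.   23.  152. ]
 [403.   23.  156. ]
 [403.   23.  160. ]
 [400.5  18.  164. ]
 [401.5  14.  168. ]]
proj axis (np.float64(401.064959756783), np.float64(187.39296939610884))
proj axis (np.float64(402.5172553834457), np.float64(170.820015102215))
proj axis (np.float64(403.734411138168), np.float64(156.93037285498352))
```

View pics/ret.png

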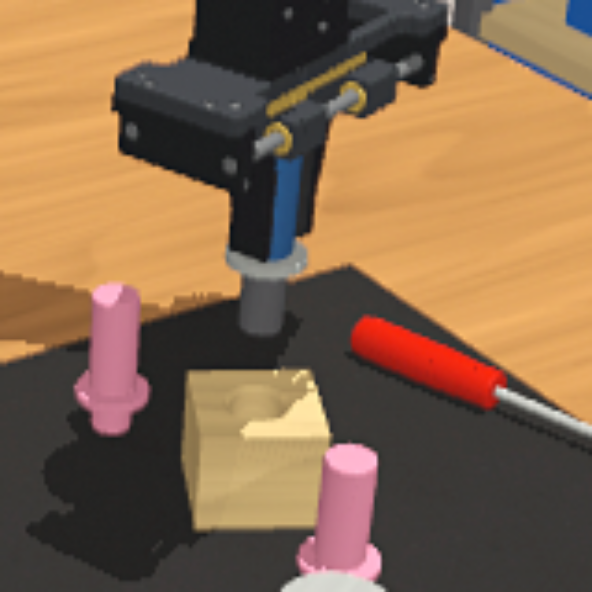

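Call:
move_arm([
  [[0.01,-0.01,0,0,0.05,-0.2,0],[0,0,0,0,0,-0.2,0],[0,0,0,0,0,-0.15,0],[0,0,0,0,0,0,0]],
])

```text
time_s: 13.58
tcp_pos: [0.5109, 0.2028, 0.1956]
ee_rot: [[-0.001, -0.342, 0.94], [-0.0, 0.94, 0.342], [-1.0, 0.0, -0.001]]
wrist_force: [0.3, 0.4, -3.2]
gripper_width: 0.312
```

Call:
move_arm([
  [[0,0,0,0,0.005,-0.15,0],[0,0,0,0,0,-0.15,0],[0,0,0,0,0,-0.1,0],[0,0,0,0,0,0,0]],
])

```text
time_s: 14.08
tcp_pos: [0.5111, 0.2034, 0.1701]
ee_rot: [[-0.001, -0.342, 0.94], [-0.0, 0.94, 0.342], [-1.0, 0.0, -0.001]]
wrist_force: [-0.1, -0.2, -4.2]
gripper_width: 0.311
```

Call:
move_arm([
  [[0,0,0,0,0,-0.15,0],[0,0,0,0,0,-0.15,0],[0,0,0,0,0,-0.06,0],[0,0,0,0,0,0,0]],
])

```text
time_s: 14.58
tcp_pos: [0.5113, 0.2035, 0.1472]
ee_rot: [[-0.0, -0.342, 0.94], [0.0, 0.94, 0.342], [-1.0, 0.0, -0.0]]
wrist_force: [-0.9, 0.2, -3.2]
gripper_width: 0.315
```

Call:
move_arm([
  [[0,0,0,0,0,-0.04,0],[0,0,0,0,0,-0.02,0]],
])

```text
time_s: 14.82
tcp_pos: [0.5116, 0.2037, 0.1438]
ee_rot: [[0.001, -0.342, 0.94], [0.001, 0.94, 0.342], [-1.0, 0.0, 0.001]]
wrist_force: [-0.1, -0.5, -3.1]
gripper_width: 0.315
```

Call:
move_arm([
  [[0,0,0,0,0,-0.02,0],[0,0,0,0,0,-0.02,0]],
])

```text
time_s: 15.08
tcp_pos: [0.5118, 0.2038, 0.1415]
ee_rot: [[0.001, -0.342, 0.94], [0.001, 0.94, 0.342], [-1.0, 0.001, 0.001]]
wrist_force: [-0.3, -1.0, -3.4]
gripper_width: 0.317
```

Call:
move_arm([
  [[0,0,0,0,0,-0.02,0],[0,0,0,0,0,-0.01,0]],
])

```text
time_s: 15.32
tcp_pos: [0.5118, 0.2039, 0.1412]
ee_rot: [[0.002, -0.343, 0.939], [0.001, 0.939, 0.343], [-1.0, 0.0, 0.002]]
wrist_force: [-1.8, -0.3, 2.6]
gripper_width: 0.316
```

Call:
move_arm([
  [[0,0,0,0,0,0,0],[0,0,0,0,0,0,1],[0,0,0,0,0,0,1],[0,0,0,0,0,0,1],[0,0,0,0,0,0,1],[0,0,0,0,0,0,1],[0,0,0,0,0,0,1],[0,0,0,0,0,0,1],[0,0,0,0,0,0,1]],
])

```text
time_s: 16.45
tcp_pos: [0.5133, 0.2047, 0.1418]
ee_rot: [[0.006, -0.344, 0.939], [0.003, 0.939, 0.344], [-1.0, 0.001, 0.006]]
wrist_force: [1.3, -0.1, -1.1]
gripper_width: 0.994
```

Call:
move_arm([
  [[0,0,0,0,0,0.1,1],[0,0,0,0,0,0.3,1],[0,0,0,0,0,0.5,1],[0,0,0,0,0,0.8,1],[0,0,0,0,0,0.8,1],[0,0,0,0,0,0.4,1],[0,0,0,0,0,0,1],[0,0,0,0,0,0,1]],
])

```text
time_s: 17.45
tcp_pos: [0.5117, 0.2035, 0.3226]
ee_rot: [[0.005, -0.343, 0.939], [0.003, 0.939, 0.343], [-1.0, 0.001, 0.006]]
wrist_force: [-0.2, 0.1, -0.7]
gripper_width: 1.001
```

```bash
python3 - <<'E'
from station import r,viewer
from h import *
s=r.sense();print(s["time_s"],s["tcp_pos"],s["wrist_force"])
z=np.load("scene0.npz")
p,d=viewer.capture("scene");c=viewer.camera_params("scene");P=cloud(d,c["mtx"],c["pose"]);P0=cloud(z["d"],z["K"],z["T"])
def st(P,d,p):
    hsv=cv2.cvtColor(p,cv2.COLOR_RGB2HSV)
    m=(d>0)&(np.hypot(P[...,0]-.511,P[...,1]-.202)<.03)&(P[...,2]>.126)&(P[...,2]<.16);print("handle top",m.sum(),P[m].mean(0))
    o=(d>0)&(hsv[...,0]>5)&(hsv[...,0]<22)&(hsv[...,1]>180)&(np.hypot(P[...,0]-.51,P[...,1]+.1365)<.03)
    print("cap",np.percentile(P[o][:,2],[50,75,95]))
st(P0,z["d"],z["p"]);st(P,d,p)
cv2.imwrite("pics/fin.png",cv2.resize(p[130:330,180:480,::-1],None,fx=2.6,fy=2.6))
E
```

```text
17.45 [0.51173354 0.20350026 0.32261775] [-0.17950369  0.08771382 -0.72577948]
handle top 86 [0.51145742 0.20144011 0.12895883]
cap [0.06873107 0.07046426 0.07181525]
handle top 89 [0.51231175 0.2012815  0.12913271]
cap [0.0605925  0.06152069 0.06277505]
```

View pics/fin.png

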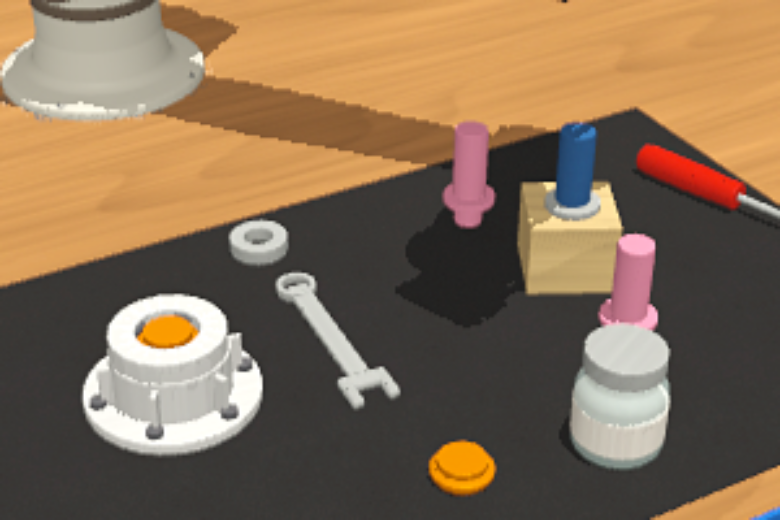

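The final crop shows the pusher upright and fully down in the stand at about (575,175), with its handle top at the starting height. The cap at about (167,332) is flush, and the other objects in the crop look undisturbed.

```bash
python3 -c "
from station import r
print(r.finish_job())"
```

```text
the job is handed in; nothing more can be done
None
```

I took the blue pusher from its stand, pressed the cap home, put the pusher back in the stand and handed the job in at about 17.5 s.

- **Cap:** after I released it, its top measured 60.5 mm against 60.7 mm for the rim, so it is flush. It started about 10 mm higher and did not rise again.
- **Pusher:** it stands upright and fully down. Its handle top is at 129.1 mm, against 129.0 mm before, and it sits within about 1 mm of where it started.
- **Other objects:** the bystanders in the last picture (wrench, bearing, spare cap, jar, screwdriver) look undisturbed. I did not measure them, and the brush was outside that picture. The arm is clear of everything, with the gripper open.
- **Press force:** I did not feel the snap as it happened, because I read the force after rows that let the push relax. The force was therefore not tracked during the cap's travel. The highest reading was about 30 N, taken with the cap already home. That is above the suggested 20 to 25 N but below the 40 N limit.

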